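# Throw the pawl and press a connector home

### The arm

A 6-joint arm with a two-finger parallel gripper is mounted at the origin on the work surface. World frame = base frame: x ahead of the robot, y to its left, z up, the work surface at z = 0. Lengths are in m, angles in rad, forces in N, time in s.
With the tool pointing down it reaches from about 0.375 to 0.975 m from the base axis. Payload 3.8 kg.
Tool frame: the origin (TCP) lies midway between the tips of the shut fingers; the grasp point (between the pads) lies 19 mm behind it; z points along the fingers, y is the line along which they close (so a half turn about z gives the same grasp; the last joint's range is limited). The gripper opens to 85 mm and grips with 20 to 120 N. Pads are 22 mm wide; open, the fingers measure 114 mm over their backs; the gripper's body (76 mm by 85 mm) begins 54 mm behind the grasp point. The pads swing forward as they close: fully open they stand 13 mm farther back than shut.
Start: joints at [1.184, 0.264, 1.604, -0, 1.274, -0.037], TCP at [0.231, 0.634, 0.231] pointing down, gripper open.
Joint ranges: [-2.63, 2.63], [-0.94, 2.18], [0.31, 2.57], [-1.31, 4.45], [0, 2.66], [-2.55, 2.55]. Speed limits (rad/s): [2.57, 2.57, 3.14, 3.14, 3.14, 3.14].

### API

Orientations are given as a rotation vector (axis times angle).
In Python, from workcell import bot, imaging gives the robot as it stands.
- The arm moves only by the tool step_arm, never from a script. Its argument "series" is a list of rows, each an object of numbers: "grip": the closure, from -1 (fully open) to 1 (shut); "x", "y", "z": the shift along the tool's x, y, z normalised to -1 to 1, where 1 is 500 mm; "ax", "ay", "az": the turn, a rotation vector about the tool's x, y, z normalised to -1 to 1, where 1 is 30 degrees. A call has 1 to 12 rows; each row is the pose to reach, as a shift and turn from the pose commanded when the call began, along the tool's axes at that moment; what a row does not reach only later rows make up. A row lasts 1/10 s, in which the tool goes at most 50 mm and 8.59 degrees, less where a joint would pass 70% of its speed; a pose out of reach is approached as far as the arm can. A call with a number of a shift or a turn outside -1 to 1 is refused whole. A call with a gripper value outside its range is refused whole. The fingers move at their own pace and stop on an object; "force" is the grip in N (left out, the last holds). Time passes only in rows, so rows that repeat a pose let the fingers close. It gives the time, the measured TCP pose, the force, the opening and the grip force at its end, in the units of the state.
- bot.read_state(): the state, without advancing time (a new reading comes with each control period).
- imaging.read_camera(name): name is "scene" or "top" or "wrist"; returns a dict with "img" (384x512x3 uint8, red, green, blue), "fx", "fy", "cx", "cy" (pixels), "R" (3x3) and "t" (3): a world point X has camera coordinates R X + t. Camera axes: x right, y down, z forward; pixel columns grow to the right and rows downward; lengths in m; the calibration is good to about 2 mm. A picture is of the moment at which its call begins. There is no depth.
- bot.finish_job(): hands the job in; it is judged then, once.
The state is a dict: "time": time; "q": joint angles; "joint_vel": joint speeds; "joint_torque": joint torques, N m; "tool_pos": TCP position; "tcp_rot": TCP orientation; "wrist_force": force on the tool from outside, world axes, zero at the start; "torque": the same for the moment, N m; "width": opening from 0.0 (shut) to 1.0 (fully open); "grip_force": force on a finger pad.
Only numpy, scipy, OpenCV 4.12 (cv2) and the standard library are available. Lean on these libraries where they do the work, as an engineer would, in place of code of your own. Each camera call takes 0.05 s, during which the arm holds its last target. There are 200 camera calls.

### The job

Use the bench press to seat the connector that stands started in the holes of the board under the ram: throw the pawl clear of the ratchet wheel so that it stays out, then wind the handwheel back to bring the ram down and press the connector fully home. Once you feel it bottom, set it with one slow, firm push of about 16 N at the handle, not much more or it is crushed, then let go, leaving the pawl thrown and the ram down on the connector.

Things in the scene. Friction and masses are not known exactly. Their poses are not given: they have to be found in the camera images.
- press: Grey cast bench rack press, 260 x 130 mm base, 270 mm high, fixed. Origin: under the base, below the shaft, at bench height. x points from the open front (ram, board; roughly towards the robot) to the column at the back, y to the handwheel side, z up. The shaft runs along y, 215 mm above the bench; handwheel at its +y end, ratchet wheel at its -y end.
- wheel: Dark handwheel, rim 150 mm across its mid-line, 14 mm thick, on one shaft with the pinion and the 80 mm toothed ratchet wheel. Origin: on the shaft axis in the rim plane. Wound back (top towards the open front, then down) it lowers the ram 16 mm per radian; the pawl, while in, blocks this after 2 degrees of play. Stiff bearings: it stays where left and needs 2 to 4 N at the handle while moving.
- handle: Black turning handle on the rim, 25 mm thick, 72 mm long along the press's y axis, standing out to +y; spins freely on its pin. Origin: its middle, 50 mm outside the rim plane, 75 mm from the shaft axis. It starts 43 degrees behind the top of the wheel; the work needs 85 to 130 degrees of turn, over the top and down the front.
- pawl: Steel pawl on the press's -y side. Origin: its pivot, 50 mm in front of and 41 mm above the shaft. In: z axis upright, nose back on the ratchet wheel. Thrown: swung 1.35 rad, lever towards the open front, lying on a stop; its weight carries it either way from half way. Moves with under 1 N at the knob unless the wheel bears back on it (then ease the wheel forward).
- pawl_knob (a point): Centre of the black 18 mm ball knob on the pawl's finger lever, 50 mm from the pivot, 56 mm from the press's mid-plane. While the pawl is in, it stands upright about 305 mm above the bench, with free space behind it (towards the column) down to about 265 mm.
- ram: Square steel ram, 26 x 26 mm, with a flat 30 x 46 mm shoe at its foot. Origin: the centre of the shoe's underside, 128 mm above the bench at the start. It slides straight down, 29 mm in front of the shaft, driven by the wheel only.
- connector: Grey press-fit connector, 14 x 40 x 12 mm, on a green board under the ram. Origin: centre of its underside, 3 to 8 mm (not measured) above the board at the start, on the board when home. The fit drags 30 N: 8 to 10 N in all at the slowly moving handle, less when paused. Home, the handle meets a solid stop; it is set by 45 N at the ram (up to 12 N at the handle), crushed above 100 N (from 19 N).
- spool: Red spool, 60 mm across, 40 mm high, standing on the bench; leave alone. Origin: centre of its underside.
- spray_can: White spray can, 58 mm across, 180 mm high; leave alone. Origin: centre of its underside.
- screwdriver: Screwdriver, 190 mm long, lying on the bench; leave alone. Origin: on its middle, at bench height.

How it is judged:
On the way, in this order (a step that is already met when the one before it is completed fails the run):
1. the pawl is thrown clear of the ratchet wheel and stays out (angle between pawl's own z axis and vertical above 1.1 rad), for 0.2 s.
2. the ram, wound down, bears on the connector while it still stands proud (contact force between ram and connector above 5 N and distance of connector from where it was at the start of the episode below 0.0015 m), for 0.05 s.
3. the connector is home on the board (the fit alone resists with only 30 N) and is set firmly by the ram (contact force between ram and connector above 45 N and distance of connector from where it was at the start of the episode above 0.0025 m), for 0.05 s.
At the end, for the whole second after the job is handed in: The connector has been pressed down 3 to 8 mm onto the board (more than 2.5 mm, and set there with over 45 N), the ram's shoe rests on it (within 3 mm) and is still, and the pawl lies thrown (leaning more than 1.1 rad) (angle between pawl's own z axis and vertical above 1.1 rad and distance of connector from where it was at the start of the episode above 0.0025 m and distance between ram and connector below 0.0155 m and linear speed of ram below 0.005 m/s); the robot touches nothing.
It fails at once if the connector is crushed: ram force above 100 N (contact force between ram and connector above 100 N).
It fails at once if the wheel is forced back against the pawl: more than 40 N between them (contact force between pawl and wheel above 40 N).
It fails at once if a bystander is moved more than 30 mm (distance of any of spool, spray_can, screwdriver from where it was at the start of the episode above 0.03 m).
It also fails if it takes over 69 s, if anything falls off the work surface, if the arm or the gripper's body presses on something with over 40 N, if the wrist force passes 120 N, or if a joint passes its speed limit or range.

## Working session

There is one attempt and no reset: what is moved stays moved. The work goes in short steps, Python scripts to look and compute and a tool call to move; the robot and the scene stay as the last step left them, time stands still between calls to the robot, and variables do not carry over. Pictures are saved under pics/ and viewed, at most 10 in all, crops included, and the job is handed in when it is done.

Besides the shell and the picture viewer there is one more tool, called after "Request:" as name(argument=value, ...), one argument or row to a line, values as JSON. step_arm: Moves the arm, as the interface text tells. Scaled input: -1 to 1 covers 500 mm each way for a shift and 30 degrees each way for a turn. Its arguments: {"type":"object","properties":{"series":{"type":"array","items":{"type":"object","properties":{"grip":{"type":"number"},"x":{"type":"number","minimum":-1,"maximum":1},"y":{"type":"number","minimum":-1,"maximum":1},"z":{"type":"number","minimum":-1,"maximum":1},"ax":{"type":"number","minimum":-1,"maximum":1},"ay":{"type":"number","minimum":-1,"maximum":1},"az":{"type":"number","minimum":-1,"maximum":1}}}},"force":{"type":"number"}},"required":["series"]}

```bash
mkdir -p pics; python3 - <<'E'
from workcell import bot, imaging
import cv2,numpy as np
s=bot.read_state();print(s)
for n in("scene","top"):
    d=imaging.read_camera(n);cv2.imwrite(f"pics/{n}0.png",d["img"][:,:,::-1])
    np.savez(f"{n}0.npz",**d);print(n,d["fx"],d["cx"],d["cy"],d["R"].round(4).tolist(),d["t"])
E
```

```text
{'time': 0.0, 'q': array([ 1.18412534e+00,  2.64775414e-01,  1.60543852e+00,  1.34885230e-05,
        1.27367816e+00, -3.68995984e-02]), 'joint_vel': array([-0.00039736,  0.00034864,  0.00125037,  0.00103858,  0.00093256,
       -0.00051976]), 'joint_torque': array([ 1.84389886e-03, -5.15092385e+01, -3.67326558e+01,  2.13273188e-05,
        1.26670586e-02, -1.44543662e-05]), 'tool_pos': array([0.23102269, 0.63342897, 0.22991218]), 'tcp_rot': array([-0.54654271, -3.09318074,  0.00352644]), 'wrist_force': array([-0.23147404, -0.78319847,  0.63169542]), 'torque': array([ 0.01237164, -0.00676187, -0.01979384]), 'grip_force': 0.0, 'width': 0.9989651155353119}
scene 359.36041667010744 252.68536400412606 190.17049472733532 [[0.545, 0.8384, -0.0028], [0.6897, -0.4503, -0.567], [-0.4767, 0.3071, -0.8237]] [-0.2912185  -0.23723174  1.39467127]
top 358.435273235313 251.06322136274758 193.22944458445662 [[-0.0288, -0.9992, -0.0291], [-0.9983, 0.0302, -0.0492], [0.05, 0.0277, -0.9984]] [0.03885948 0.50613961 1.23622823]
```

```bash
python3 - <<'E'
import cv2
a=cv2.imread("pics/scene0.png");b=cv2.imread("pics/top0.png")
cv2.imwrite("pics/s.png",cv2.resize(a,(800,600),interpolation=2));cv2.imwrite("pics/t.png",cv2.resize(b,(800,600),interpolation=2))
E
```

```text
(no output)
```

View pics/s.png

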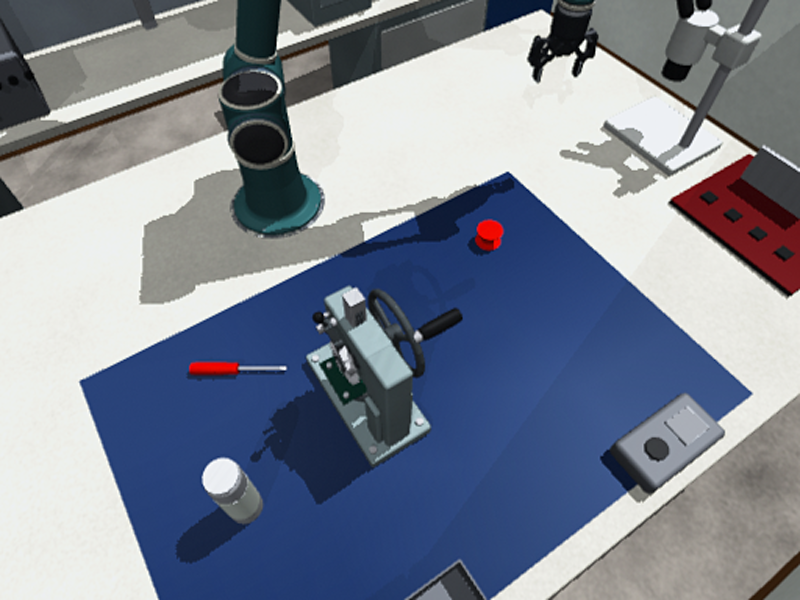

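View pics/t.png

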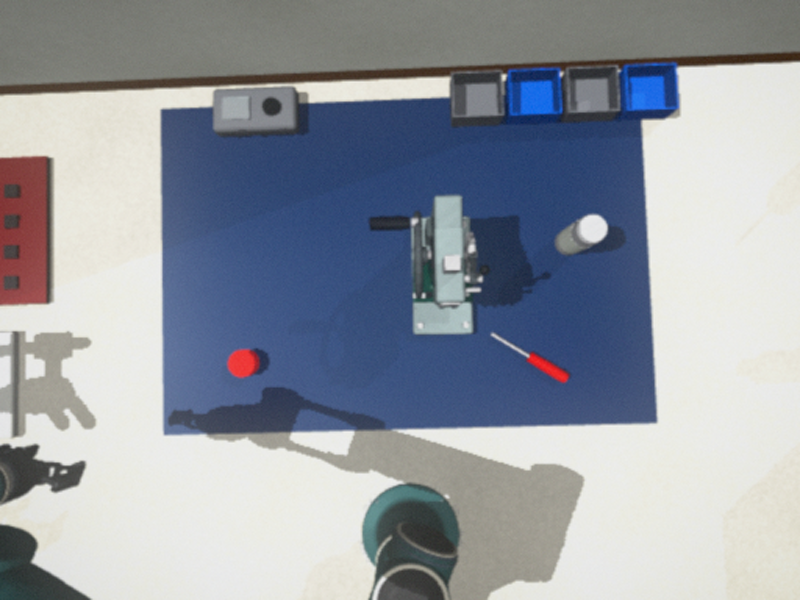

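The views show the press near the middle with its front towards the robot. In the top view the handle is at about (385,223), the knob at about (484,268) and the ram top at about (452,263). The spray can and screwdriver are on the -y side. I'll zoom in next.

```bash
python3 - <<'E'
import cv2,numpy as np
a=cv2.imread("pics/scene0.png");b=cv2.imread("pics/top0.png")
A=cv2.resize(a[175:305,185:305],None,fx=4.4,fy=4.4,interpolation=2)[:572,:400]
A=cv2.resize(a[175:305,190:300],(400,473),interpolation=2)
B=cv2.resize(b[118:222,232:320],(400,473),interpolation=2)
cv2.imwrite("pics/c.png",np.hstack([A,B]))
E
```

```text
(no output)
```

View pics/c.png

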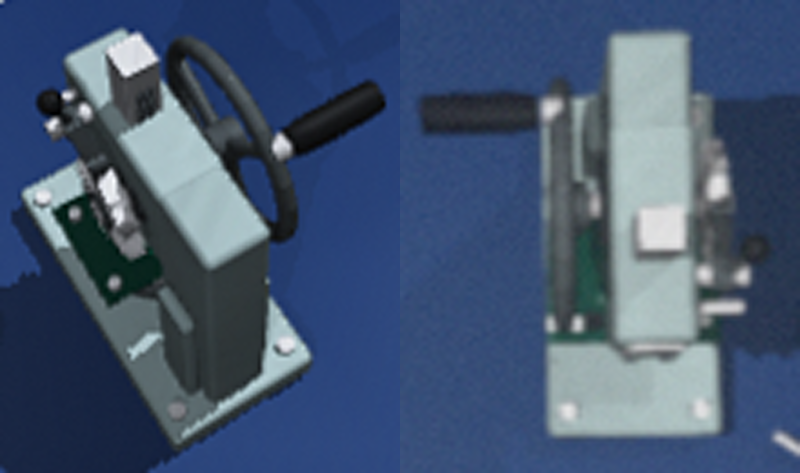

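The zoomed crop shows the knob at about (50,101) in the left half and (754,248) in the right. The handle runs (290,140) to (378,92) on the left and (540,112) to (422,112) on the right. I'll triangulate these.

```bash
cat > h.py <<'E'
import numpy as np, cv2
def P(d):
    K=np.array([[d["fx"],0,d["cx"]],[0,d["fy"],d["cy"]],[0,0,1]]); return K@np.c_[d["R"],d["t"]]
def tri(d1,p1,d2,p2):
    X=cv2.triangulatePoints(P(d1),P(d2),np.array(p1,float).reshape(2,1),np.array(p2,float).reshape(2,1))[:,0];X=X[:3]/X[3]
    e=[np.linalg.norm((lambda h:h[:2]/h[2])(P(d)@np.r_[X,1])-p) for d,p in((d1,p1),(d2,p2))]
    return X,e
def onz(d,p,z):
    r=d["R"].T@np.array([(p[0]-d["cx"])/d["fx"],(p[1]-d["cy"])/d["fy"],1]);c=-d["R"].T@d["t"]
    return c+r*(z-c[2])/r[2]
E
python3 - <<'E'
from h import *
S=dict(np.load("scene0.npz"));T=dict(np.load("top0.npz"))
def black(d,x0,y0,x1,y1):
    g=d["img"][y0:y1,x0:x1].max(2); m=(g<60).astype(np.uint8)
    n,l,st,c=cv2.connectedComponentsWithStats(m)
    for i in range(1,n):
        if st[i,4]>8: print(st[i]+[x0,y0,0,0,0],c[i]+[x0,y0])
print("scene knob");black(S,195,195,212,212)
print("scene handle");black(S,262,190,305,225)
print("top knob");black(T,300,165,320,180)
print("top handle");black(T,230,132,270,152)
L=lambda u,v:(190+u/3.636-.36,175+v/3.636-.36); R=lambda u,v:(232+u/4.545-.4,118+v/4.545-.4)
print("knob",tri(S,L(50,101),T,R(354,248)))
print("h out",tri(S,L(376,94),T,R(24,112)))
print("h in",tri(S,L(290,140),T,R(138,112)))
print("ramtop",tri(S,L(134,52),T,R(262,231)))
for z in(.015,.012):print("base front corners",[onz(T,R(*p),z)[:2].round(4) for p in((148,434),(720,434))])
print("body top",[onz(T,R(*p),.27)[:2].round(4) for p in((609,33),(689,33),(612,340),(695,340))] and [onz(T,R(p[0]-400,p[1]),.27)[:2].round(4) for p in((609,33),(689,33),(612,340),(695,340))])
E
```

```text
scene knob
[208 195   4   9  13] [209.84615385 199.30769231]
[200 200  10  10  56] [204.35714286 203.98214286]
scene handle
[268 197  28  21 276] [281.61594203 206.93115942]
[262 215   7  10  31] [264.48387097 220.38709677]
top knob
[307 170   6   6  29] [309.55172414 172.24137931]
top handle
[237 139  25   8 161] [248.73291925 142.49068323]
knob (array([ 0.54364467, -0.14194677,  0.30514528]), [np.float64(0.22419475658621268), np.float64(0.19819815201784713)])
h out (array([0.63756858, 0.05216167, 0.27094282]), [np.float64(0.0002279408402437431), np.float64(0.00020219530747836884)])
h in (array([ 0.63537436, -0.01734832,  0.27082366]), [np.float64(0.1578207492444933), np.float64(0.1370253731869905)])
ramtop (array([ 0.55352167, -0.08527061,  0.32750019]), [np.float64(0.4727369343609576), np.float64(0.4236638329136609)])
base front corners [array([ 0.4367, -0.0196]), array([ 0.4243, -0.451 ])]
base front corners [array([ 0.4367, -0.0196]), array([ 0.4243, -0.4521])]
body top [array([ 0.6827, -0.0627]), array([ 0.6809, -0.1115]), array([ 0.4942, -0.0584]), array([ 0.4927, -0.1086])]
```

```bash
cat >> h.py <<'E'
from scipy.spatial.transform import Rotation as Ro
YAW=-1.5
def go(p,yaw=None):
    """normalised shift/turn from the present pose to p, tool down, tool y at yaw deg"""
    from workcell import bot
    s=bot.read_state();R=Ro.from_rotvec(s["tcp_rot"])
    d=R.inv().apply(np.array(p)-s["tool_pos"])
    yaw=YAW if yaw is None else yaw
    c,n=np.cos(np.radians(yaw)),np.sin(np.radians(yaw))
    G=Ro.from_matrix(np.array([[-n,c,0],[c,n,0],[0,0,-1]]).T)
    G=Ro.from_matrix(np.column_stack([[n,-c,0],[c,n,0],[0,0,-1]])) if np.linalg.det(np.column_stack([[n,-c,0],[c,n,0],[0,0,-1]]))>0 else Ro.from_matrix(np.column_stack([[-n,c,0],[c,n,0],[0,0,-1]]))
    r=np.degrees((R.inv()*G).as_rotvec())
    print("shift",(d/.5).round(4),"turn",(r/30).round(4),"pos",s["tool_pos"].round(4))
E
python3 - <<'E'
from h import *
go([.42,.25,.40],42);go([.58,-.142,.40])
E
```

```text
shift [-0.6178 -0.5917 -0.3387] turn [-3.900e-03  8.000e-04  9.319e-01] pos [0.2311 0.6335 0.2301]
shift [-1.1871 -1.2186 -0.3374] turn [-0.0035  0.0024  2.3819] pos [0.2311 0.6335 0.2301]
```

```bash
sed -i '/G=Ro.from_matrix(np.array/d; s/^    G=Ro.*/    G=Ro.from_matrix(np.column_stack([[-n,c,0],[c,n,0],[0,0,-1]]))/' h.py; tail -8 h.py
```

```text
from workcell import bot
    s=bot.read_state();R=Ro.from_rotvec(s["tcp_rot"])
    d=R.inv().apply(np.array(p)-s["tool_pos"])
    yaw=YAW if yaw is None else yaw
    c,n=np.cos(np.radians(yaw)),np.sin(np.radians(yaw))
    G=Ro.from_matrix(np.column_stack([[-n,c,0],[c,n,0],[0,0,-1]]))
    r=np.degrees((R.inv()*G).as_rotvec())
    print("shift",(d/.5).round(4),"turn",(r/30).round(4),"pos",s["tool_pos"].round(4))
```

Request:
step_arm(
  series=[
    {"z": -0.1, "grip": 1},
    {"z": -0.2, "grip": 1},
    {"z": -0.3, "x": -0.05, "y": -0.05, "grip": 1},
    {"x": -0.618, "y": -0.592, "z": -0.338, "az": 0.93, "grip": 1},
    {"x": -0.618, "y": -0.592, "z": -0.338, "az": 0.93, "grip": 1},
    {"x": -0.618, "y": -0.592, "z": -0.338, "az": 0.93, "grip": 1},
    {"x": -0.618, "y": -0.592, "z": -0.338, "az": 0.93, "grip": 1},
    {"x": -0.618, "y": -0.592, "z": -0.338, "az": 0.93, "grip": 1},
    {"x": -0.618, "y": -0.592, "z": -0.338, "az": 0.93, "grip": 1},
    {"x": -0.618, "y": -0.592, "z": -0.338, "az": 0.93, "grip": 1},
    {"x": -0.618, "y": -0.592, "z": -0.338, "az": 0.93, "grip": 1},
    {"x": -0.618, "y": -0.592, "z": -0.338, "az": 0.93, "grip": 1},
  ],
)

```text
validation failed for argument at $.se...
```

```bash
python3 - <<'E'
from h import *
go([.58,-.142,.40],13);go([.58,-.142,.40])
E
```

```text
shift [-1.1871 -1.2186 -0.3374] turn [-3.7000e-03  1.8000e-03  1.8986e+00] pos [0.2311 0.6335 0.2301]
shift [-1.1871 -1.2186 -0.3374] turn [-0.0035  0.0024  2.3819] pos [0.2311 0.6335 0.2301]
```

Request:
step_arm(
  series=[
    {"x": 0, "y": 0, "z": -0.1, "ax": 0, "ay": 0, "az": 0, "grip": 1},
    {"x": 0, "y": 0, "z": -0.2, "ax": 0, "ay": 0, "az": 0, "grip": 1},
    {"x": -0.05, "y": -0.05, "z": -0.3, "ax": 0, "ay": 0, "az": 0, "grip": 1},
    {"x": -0.62, "y": -0.59, "z": -0.34, "ax": 0, "ay": 0, "az": 0.93, "grip": 1},
    {"x": -0.62, "y": -0.59, "z": -0.34, "ax": 0, "ay": 0, "az": 0.93, "grip": 1},
    {"x": -0.62, "y": -0.59, "z": -0.34, "ax": 0, "ay": 0, "az": 0.93, "grip": 1},
    {"x": -0.62, "y": -0.59, "z": -0.34, "ax": 0, "ay": 0, "az": 0.93, "grip": 1},
    {"x": -0.62, "y": -0.59, "z": -0.34, "ax": 0, "ay": 0, "az": 0.93, "grip": 1},
    {"x": -0.62, "y": -0.59, "z": -0.34, "ax": 0, "ay": 0, "az": 0.93, "grip": 1},
    {"x": -0.62, "y": -0.59, "z": -0.34, "ax": 0, "ay": 0, "az": 0.93, "grip": 1},
    {"x": -0.62, "y": -0.59, "z": -0.34, "ax": 0, "ay": 0, "az": 0.93, "grip": 1},
  ],
)

```text
time: 1.2
tool_pos: [0.4216, 0.2489, 0.401]
tcp_rot: [-1.276, -2.871, 0.0]
wrist_force: [0.8, 0.6, 0.4]
width: -0.002
grip_force: 0.0
```

```bash
python3 - <<'E'
from h import *
go([.58,-.142,.40],13);go([.58,-.142,.40])
E
```

```text
shift [-0.7926 -0.2888  0.0021] turn [-5.000e-04  1.000e-04  9.693e-01] pos [0.4216 0.2489 0.401 ]
shift [-0.7926 -0.2888  0.0021] turn [-5.0000e-04  1.0000e-04  1.4526e+00] pos [0.4216 0.2489 0.401 ]
```

Request:
step_arm(
  series=[
    {"x": -0.79, "y": -0.29, "z": 0, "ax": 0, "ay": 0, "az": 0.97, "grip": 1},
    {"x": -0.79, "y": -0.29, "z": 0, "ax": 0, "ay": 0, "az": 0.97, "grip": 1},
    {"x": -0.79, "y": -0.29, "z": 0, "ax": 0, "ay": 0, "az": 0.97, "grip": 1},
    {"x": -0.79, "y": -0.29, "z": 0, "ax": 0, "ay": 0, "az": 0.97, "grip": 1},
    {"x": -0.79, "y": -0.29, "z": 0, "ax": 0, "ay": 0, "az": 0.97, "grip": 1},
    {"x": -0.79, "y": -0.29, "z": 0, "ax": 0, "ay": 0, "az": 0.97, "grip": 1},
    {"x": -0.79, "y": -0.29, "z": 0, "ax": 0, "ay": 0, "az": 0.97, "grip": 1},
    {"x": -0.79, "y": -0.29, "z": 0, "ax": 0, "ay": 0, "az": 0.97, "grip": 1},
    {"x": -0.79, "y": -0.29, "z": 0, "ax": 0, "ay": 0, "az": 0.97, "grip": 1},
    {"x": -0.79, "y": -0.29, "z": 0, "ax": 0, "ay": 0, "az": 0.97, "grip": 1},
    {"x": -0.79, "y": -0.29, "z": 0, "ax": 0, "ay": 0, "az": 0.97, "grip": 1},
  ],
)

```text
time: 2.3
tool_pos: [0.578, -0.1391, 0.4006]
tcp_rot: [-1.956, -2.456, -0.0]
wrist_force: [-0.4, -0.1, -0.1]
width: -0.004
grip_force: 0.0
```

```bash
python3 - <<'E'
from h import *
go([.582,-.142,.40]);go([.582,-.142,.282])
E
```

```text
shift [-0.0074  0.0065  0.0012] turn [-0.0026 -0.0029  0.4807] pos [ 0.578  -0.1391  0.4006]
shift [-0.0078  0.0068  0.2372] turn [-0.0026 -0.0029  0.4807] pos [ 0.578  -0.1391  0.4006]
```

Request:
step_arm(
  series=[
    {"x": -0.0078, "y": 0.0068, "z": 0, "ax": 0, "ay": 0, "az": 0.48, "grip": 1},
    {"x": -0.0078, "y": 0.0068, "z": 0, "ax": 0, "ay": 0, "az": 0.48, "grip": 1},
    {"x": -0.0078, "y": 0.0068, "z": 0.06, "ax": 0, "ay": 0, "az": 0.48, "grip": 1},
    {"x": -0.0078, "y": 0.0068, "z": 0.12, "ax": 0, "ay": 0, "az": 0.48, "grip": 1},
    {"x": -0.0078, "y": 0.0068, "z": 0.16, "ax": 0, "ay": 0, "az": 0.48, "grip": 1},
    {"x": -0.0078, "y": 0.0068, "z": 0.2, "ax": 0, "ay": 0, "az": 0.48, "grip": 1},
    {"x": -0.0078, "y": 0.0068, "z": 0.22, "ax": 0, "ay": 0, "az": 0.48, "grip": 1},
    {"x": -0.0078, "y": 0.0068, "z": 0.236, "ax": 0, "ay": 0, "az": 0.48, "grip": 1},
    {"x": -0.0078, "y": 0.0068, "z": 0.236, "ax": 0, "ay": 0, "az": 0.48, "grip": 1},
  ],
)

```text
time: 3.2
tool_pos: [0.5821, -0.1416, 0.2827]
tcp_rot: [-2.247, -2.194, 0.001]
wrist_force: [-0.3, 1.3, -0.2]
width: 0.003
grip_force: 0.0
```

```bash
python3 - <<'E'
from h import *
go([.52,-.142,.282])
E
```

```text
shift [-0.0039 -0.1241  0.0016] turn [-0.0021 -0.0008  0.0041] pos [ 0.5821 -0.1416  0.2827]
```

Request:
step_arm(
  series=[
    {"x": 0, "y": -0.02, "z": 0, "ax": 0, "ay": 0, "az": 0, "grip": 1},
    {"x": 0, "y": -0.03, "z": 0, "ax": 0, "ay": 0, "az": 0, "grip": 1},
    {"x": 0, "y": -0.04, "z": 0, "ax": 0, "ay": 0, "az": 0, "grip": 1},
    {"x": 0, "y": -0.05, "z": 0, "ax": 0, "ay": 0, "az": 0, "grip": 1},
  ],
)

```text
time: 3.6
tool_pos: [0.5574, -0.1422, 0.2842]
tcp_rot: [2.249, 2.192, 0.001]
wrist_force: [-0.4, 0.1, 0.2]
width: -0.0
grip_force: 0.1
```

Request:
step_arm(
  series=[
    {"x": 0, "y": -0.015, "z": 0, "ax": 0, "ay": 0, "az": 0, "grip": 1},
    {"x": 0, "y": -0.03, "z": 0, "ax": 0, "ay": 0, "az": 0, "grip": 1},
    {"x": 0, "y": -0.045, "z": 0, "ax": 0, "ay": 0, "az": 0, "grip": 1},
    {"x": 0, "y": -0.06, "z": 0, "ax": 0, "ay": 0, "az": 0, "grip": 1},
    {"x": 0, "y": -0.075, "z": 0, "ax": 0, "ay": 0, "az": 0, "grip": 1},
    {"x": 0, "y": -0.085, "z": 0, "ax": 0, "ay": 0, "az": 0, "grip": 1},
    {"x": 0, "y": -0.085, "z": 0, "ax": 0, "ay": 0, "az": 0, "grip": 1},
  ],
)

```text
time: 4.3
tool_pos: [0.5144, -0.1409, 0.2834]
tcp_rot: [2.249, 2.193, -0.0]
wrist_force: [0.4, 1.0, 0.4]
width: 0.001
grip_force: 0.0
```

```bash
python3 - <<'E'
from h import *
from workcell import imaging
A=cv2.resize(imaging.read_camera("scene")["img"][165:275,185:295,::-1],(400,400),interpolation=2)
B=cv2.resize(imaging.read_camera("top")["img"][118:218,225:325,::-1],(400,400),interpolation=2)
cv2.imwrite("pics/d.png",np.hstack([A,B]))
E
```

```text
(no output)
```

View pics/d.png

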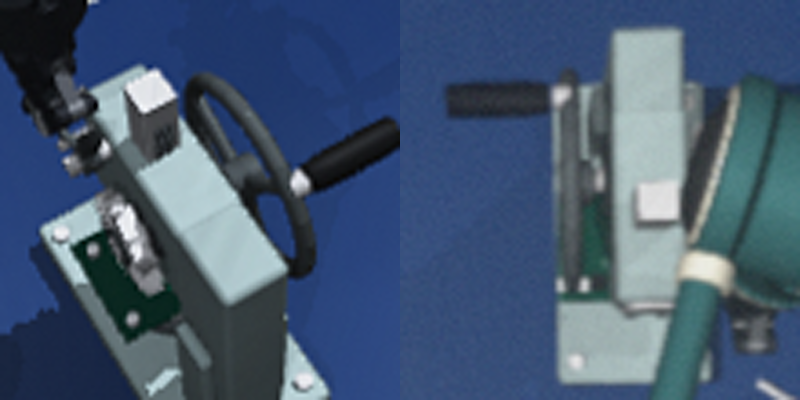

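The gripper hides the knob at about (90,100) on the left. I'll lift, move to hover over the handle, and check again from there.

Request:
step_arm(
  series=[
    {"x": 0, "y": 0, "z": -0.08, "ax": 0, "ay": 0, "az": 0, "grip": 1},
    {"x": 0, "y": 0, "z": -0.16, "ax": 0, "ay": 0, "az": 0, "grip": 1},
    {"x": 0, "y": 0, "z": -0.25, "ax": 0, "ay": 0, "az": 0, "grip": 0},
    {"x": 0.35, "y": 0.23, "z": -0.25, "ax": 0, "ay": 0, "az": 0, "grip": -1},
    {"x": 0.35, "y": 0.23, "z": -0.25, "ax": 0, "ay": 0, "az": 0, "grip": -1},
    {"x": 0.35, "y": 0.23, "z": -0.25, "ax": 0, "ay": 0, "az": 0, "grip": -1},
    {"x": 0.35, "y": 0.23, "z": -0.25, "ax": 0, "ay": 0, "az": 0, "grip": -1},
    {"x": 0.35, "y": 0.23, "z": -0.25, "ax": 0, "ay": 0, "az": 0, "grip": -1},
    {"x": 0.35, "y": 0.23, "z": -0.25, "ax": 0, "ay": 0, "az": 0, "grip": -1},
    {"x": 0.35, "y": 0.23, "z": -0.25, "ax": 0, "ay": 0, "az": 0, "grip": -1},
  ],
)

```text
time: 5.4
tool_pos: [0.6342, 0.0306, 0.408]
tcp_rot: [-2.249, -2.193, 0.002]
wrist_force: [-0.5, -0.5, -0.3]
width: 1.001
grip_force: 0.0
```

```bash
python3 - <<'E'
from h import *
from workcell import imaging
go([.637,.036,.40]);go([.637,.036,.252])
A=cv2.resize(imaging.read_camera("scene")["img"][165:275,185:295,::-1],(400,400),interpolation=2)
B=cv2.resize(imaging.read_camera("top")["img"][118:218,225:325,::-1],(400,400),interpolation=2)
cv2.imwrite("pics/e.png",np.hstack([A,B]))
E
```

```text
shift [0.011  0.0053 0.016 ] turn [-0.0016  0.0016  0.0022] pos [0.6342 0.0306 0.408 ]
shift [0.0112 0.0055 0.312 ] turn [-0.0016  0.0016  0.0022] pos [0.6342 0.0306 0.408 ]
```

View pics/e.png

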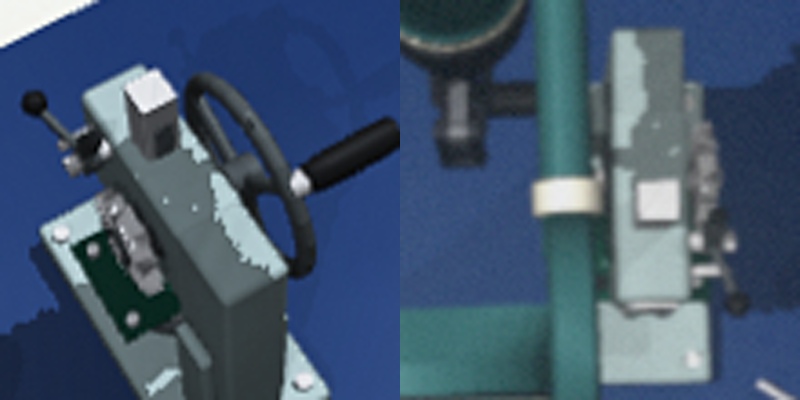

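The pawl is thrown: the knob now lies forward at about (35,103) on the left and (738,302) on the right. Next I descend onto the handle and grip it.

Request:
step_arm(
  series=[
    {"x": 0.011, "y": 0.0055, "z": 0.08, "ax": 0, "ay": 0, "az": 0, "grip": -1},
    {"x": 0.011, "y": 0.0055, "z": 0.16, "ax": 0, "ay": 0, "az": 0, "grip": -1},
    {"x": 0.011, "y": 0.0055, "z": 0.22, "ax": 0, "ay": 0, "az": 0, "grip": -1},
    {"x": 0.011, "y": 0.0055, "z": 0.27, "ax": 0, "ay": 0, "az": 0, "grip": -1},
    {"x": 0.011, "y": 0.0055, "z": 0.312, "ax": 0, "ay": 0, "az": 0, "grip": -1},
    {"x": 0.011, "y": 0.0055, "z": 0.312, "ax": 0, "ay": 0, "az": 0, "grip": 0},
    {"x": 0.011, "y": 0.0055, "z": 0.312, "ax": 0, "ay": 0, "az": 0, "grip": 0.3},
    {"x": 0.011, "y": 0.0055, "z": 0.312, "ax": 0, "ay": 0, "az": 0, "grip": 1},
    {"x": 0.011, "y": 0.0055, "z": 0.312, "ax": 0, "ay": 0, "az": 0, "grip": 1},
    {"x": 0.011, "y": 0.0055, "z": 0.312, "ax": 0, "ay": 0, "az": 0, "grip": 1},
    {"x": 0.011, "y": 0.0055, "z": 0.312, "ax": 0, "ay": 0, "az": 0, "grip": 1},
  ],
  force=70,
)

```text
time: 6.6
tool_pos: [0.6375, 0.0364, 0.2543]
tcp_rot: [2.248, 2.193, 0.001]
wrist_force: [-3.7, -2.0, 5.8]
width: 0.261
grip_force: 68.5
```

```bash
cat >> h.py <<'E'
C=np.array([.5835,.215])  # shaft x,z
def wind(a0,a1,n,r=.075,dz=-.019,c=C):
    """rows (y,z normalised) from present pose; angle deg behind top (+) towards front (-), grasp point dz above TCP"""
    p=lambda a:np.array([c[0]+r*np.sin(np.radians(a)),c[1]+r*np.cos(np.radians(a))])
    for a in np.linspace(a0,a1,n+1)[1:]:
        d=(p(a)-p(a0))/.5; print(round(a,1),"y",round(d[0],4),"z",round(-d[1],4))
E
python3 - <<'E'
from h import *
from workcell import bot
s=bot.read_state();print(s["tool_pos"],s["width"],s["wrist_force"],s["grip_force"])
p=s["tool_pos"];d=np.array([p[0]-.0015*0,p[2]+.019])-C;print(np.hypot(*d),np.degrees(np.arctan2(*d)))
wind(43,23,6)
E
```

```text
[0.63751312 0.03641169 0.25430815] 0.260606535569019 [-3.69014549 -1.95343672  5.7975794 ] 68.54883704334497
0.07948117886373876 42.810146194901336
39.7 y -0.0066 z -0.0058
36.3 y -0.0134 z -0.0111
33.0 y -0.0206 z -0.0161
29.7 y -0.0281 z -0.0206
26.3 y -0.0358 z -0.0247
23.0 y -0.0437 z -0.0284
```

Request:
step_arm(
  series=[
    {"x": 0, "y": -0.0066, "z": -0.0028, "ax": 0, "ay": 0, "az": 0, "grip": 1},
    {"x": 0, "y": -0.0134, "z": -0.0071, "ax": 0, "ay": 0, "az": 0, "grip": 1},
    {"x": 0, "y": -0.0206, "z": -0.0121, "ax": 0, "ay": 0, "az": 0, "grip": 1},
    {"x": 0, "y": -0.0281, "z": -0.0166, "ax": 0, "ay": 0, "az": 0, "grip": 1},
    {"x": 0, "y": -0.0358, "z": -0.0207, "ax": 0, "ay": 0, "az": 0, "grip": 1},
    {"x": 0, "y": -0.0437, "z": -0.0244, "ax": 0, "ay": 0, "az": 0, "grip": 1},
  ],
)

```text
time: 7.2
tool_pos: [0.6187, 0.0366, 0.2674]
tcp_rot: [2.244, 2.189, 0.009]
wrist_force: [5.2, -2.2, 4.5]
width: 0.263
grip_force: 69.0
```

```bash
cat >> h.py <<'E'
def st(c=C):
    from workcell import bot
    s=bot.read_state();p=s["tool_pos"];d=np.array([p[0],p[2]+.019])-c;a=np.arctan2(*d);f=s["wrist_force"][[0,2]]
    print("r %.4f a %.1f tang %.1f rad %.1f"%(np.hypot(*d),np.degrees(a),f@[np.cos(a),-np.sin(a)],f@[np.sin(a),np.cos(a)]),s["tool_pos"].round(4),s["wrist_force"].round(1),s["torque"].round(2),round(s["width"],3),s["time"])
E
python3 - <<'E'
from h import *
st();wind(23,-17,12)
E
```

```text
r 0.0796 a 26.3 tang 2.7 rad 6.4 [0.6187 0.0366 0.2674] [ 5.2 -2.2  4.5] [-0.39 -0.85  0.24] 0.263 7.2
19.7 y -0.0081 z -0.0032
16.3 y -0.0164 z -0.0059
13.0 y -0.0249 z -0.0081
9.7 y -0.0334 z -0.0098
6.3 y -0.0421 z -0.011
3.0 y -0.0508 z -0.0117
-0.3 y -0.0595 z -0.0119
-3.7 y -0.0682 z -0.0116
-7.0 y -0.0769 z -0.0108
-10.3 y -0.0855 z -0.0095
-13.7 y -0.0941 z -0.0077
-17.0 y -0.1025 z -0.0054
```

Request:
step_arm(
  series=[
    {"x": 0, "y": -0.0081, "z": -0.0052, "ax": 0, "ay": 0, "az": 0, "grip": 1},
    {"x": 0, "y": -0.0164, "z": -0.0079, "ax": 0, "ay": 0, "az": 0, "grip": 1},
    {"x": 0, "y": -0.0249, "z": -0.0111, "ax": 0, "ay": 0, "az": 0, "grip": 1},
    {"x": 0, "y": -0.0334, "z": -0.0128, "ax": 0, "ay": 0, "az": 0, "grip": 1},
    {"x": 0, "y": -0.0421, "z": -0.014, "ax": 0, "ay": 0, "az": 0, "grip": 1},
    {"x": 0, "y": -0.0508, "z": -0.0147, "ax": 0, "ay": 0, "az": 0, "grip": 1},
    {"x": 0, "y": -0.0595, "z": -0.0149, "ax": 0, "ay": 0, "az": 0, "grip": 1},
    {"x": 0, "y": -0.0682, "z": -0.0146, "ax": 0, "ay": 0, "az": 0, "grip": 1},
  ],
)

```text
time: 8.0
tool_pos: [0.5835, 0.0369, 0.2749]
tcp_rot: [2.244, 2.189, 0.006]
wrist_force: [2.2, -3.8, 8.1]
width: 0.267
grip_force: 69.4
```

```bash
python3 - <<'E'
from h import *
st();wind(-3.7,-33.7,12)
E
```

```text
r 0.0789 a -0.0 tang 2.2 rad 8.1 [0.5835 0.0369 0.2749] [ 2.2 -3.8  8.1] [-0.7  -0.33  0.19] 0.267 8.0
-6.2 y -0.0065 z 0.0006
-8.7 y -0.013 z 0.0014
-11.2 y -0.0195 z 0.0025
-13.7 y -0.0258 z 0.004
-16.2 y -0.0322 z 0.0056
-18.7 y -0.0384 z 0.0076
-21.2 y -0.0446 z 0.0098
-23.7 y -0.0506 z 0.0123
-26.2 y -0.0565 z 0.0151
-28.7 y -0.0624 z 0.0181
-31.2 y -0.068 z 0.0214
-33.7 y -0.0735 z 0.0249
```

Request:
step_arm(
  series=[
    {"x": 0, "y": -0.0065, "z": -0.0024, "ax": 0, "ay": 0, "az": 0, "grip": 1},
    {"x": 0, "y": -0.013, "z": -0.0036, "ax": 0, "ay": 0, "az": 0, "grip": 1},
    {"x": 0, "y": -0.0195, "z": -0.0035, "ax": 0, "ay": 0, "az": 0, "grip": 1},
    {"x": 0, "y": -0.0258, "z": -0.002, "ax": 0, "ay": 0, "az": 0, "grip": 1},
    {"x": 0, "y": -0.0322, "z": -0.0004, "ax": 0, "ay": 0, "az": 0, "grip": 1},
    {"x": 0, "y": -0.0353, "z": 0.0006, "ax": 0, "ay": 0, "az": 0, "grip": 1},
  ],
)

```text
time: 8.6
tool_pos: [0.5637, 0.0371, 0.2717]
tcp_rot: [2.247, 2.192, -0.002]
wrist_force: [1.6, -5.0, 2.5]
width: 0.265
grip_force: 68.8
```

```bash
python3 - <<'E'
from h import *
st();wind(-17.5,-32.5,12)
E
```

```text
r 0.0783 a -14.7 tang 2.1 rad 2.0 [0.5637 0.0371 0.2717] [ 1.6 -5.   2.5] [-0.91 -0.2   0.15] 0.265 8.6
-18.8 y -0.0031 z 0.001
-20.0 y -0.0062 z 0.0021
-21.2 y -0.0093 z 0.0033
-22.5 y -0.0123 z 0.0045
-23.8 y -0.0153 z 0.0058
-25.0 y -0.0183 z 0.0071
-26.2 y -0.0212 z 0.0085
-27.5 y -0.0242 z 0.01
-28.8 y -0.027 z 0.0115
-30.0 y -0.0299 z 0.0132
-31.2 y -0.0327 z 0.0148
-32.5 y -0.0355 z 0.0165
```

Request:
step_arm(
  series=[
    {"x": -0.001, "y": -0.0031, "z": 0.001, "ax": 0, "ay": 0, "az": 0, "grip": 1},
    {"x": -0.002, "y": -0.0062, "z": 0.0021, "ax": 0, "ay": 0, "az": 0, "grip": 1},
    {"x": -0.003, "y": -0.0093, "z": 0.0033, "ax": 0, "ay": 0, "az": 0, "grip": 1},
    {"x": -0.004, "y": -0.0123, "z": 0.0045, "ax": 0, "ay": 0, "az": 0, "grip": 1},
    {"x": -0.004, "y": -0.0153, "z": 0.0058, "ax": 0, "ay": 0, "az": 0, "grip": 1},
    {"x": -0.004, "y": -0.0183, "z": 0.0071, "ax": 0, "ay": 0, "az": 0, "grip": 1},
  ],
)

```text
time: 9.2
tool_pos: [0.5544, 0.0372, 0.2682]
tcp_rot: [-2.249, -2.193, -0.001]
wrist_force: [-0.9, -0.4, 5.5]
width: 0.266
grip_force: 69.1
```

```bash
python3 - <<'E'
from h import *
st();wind(-25,-40,12)
E
```

```text
r 0.0778 a -22.0 tang 1.2 rad 5.4 [0.5544 0.0372 0.2682] [-0.9 -0.4  5.5] [-0.09 -0.02  0.17] 0.266 9.2
-26.2 y -0.003 z 0.0014
-27.5 y -0.0059 z 0.0029
-28.8 y -0.0088 z 0.0044
-30.0 y -0.0116 z 0.006
-31.2 y -0.0144 z 0.0077
-32.5 y -0.0172 z 0.0094
-33.8 y -0.0199 z 0.0112
-35.0 y -0.0226 z 0.0131
-36.2 y -0.0253 z 0.015
-37.5 y -0.0279 z 0.0169
-38.8 y -0.0305 z 0.019
-40.0 y -0.033 z 0.021
```

Request:
step_arm(
  series=[
    {"x": 0, "y": -0.003, "z": 0.0004, "ax": 0, "ay": 0, "az": 0, "grip": 1},
    {"x": 0, "y": -0.0059, "z": 0.0009, "ax": 0, "ay": 0, "az": 0, "grip": 1},
    {"x": 0, "y": -0.0088, "z": 0.0024, "ax": 0, "ay": 0, "az": 0, "grip": 1},
    {"x": 0, "y": -0.0116, "z": 0.004, "ax": 0, "ay": 0, "az": 0, "grip": 1},
    {"x": 0, "y": -0.0144, "z": 0.0057, "ax": 0, "ay": 0, "az": 0, "grip": 1},
    {"x": 0, "y": -0.0172, "z": 0.0074, "ax": 0, "ay": 0, "az": 0, "grip": 1},
  ],
)

```text
time: 9.8
tool_pos: [0.5476, 0.0372, 0.2647]
tcp_rot: [2.247, 2.192, 0.006]
wrist_force: [7.7, 1.3, 0.9]
width: 0.263
grip_force: 68.8
```

```bash
python3 - <<'E'
from h import *
st();wind(-32.5,-47.5,12)
E
```

```text
r 0.0775 a -27.5 tang 7.2 rad -2.8 [0.5476 0.0372 0.2647] [7.7 1.3 0.9] [ 0.32 -1.32  0.23] 0.263 9.8
-33.8 y -0.0027 z 0.0018
-35.0 y -0.0054 z 0.0036
-36.2 y -0.0081 z 0.0055
-37.5 y -0.0107 z 0.0075
-38.8 y -0.0133 z 0.0095
-40.0 y -0.0158 z 0.0116
-41.2 y -0.0183 z 0.0137
-42.5 y -0.0207 z 0.0159
-43.8 y -0.0231 z 0.0182
-45.0 y -0.0255 z 0.0204
-46.2 y -0.0278 z 0.0228
-47.5 y -0.03 z 0.0252
```

Request:
step_arm(
  series=[
    {"x": 0, "y": -0.0014, "z": 0.0009, "ax": 0, "ay": 0, "az": 0, "grip": 1},
    {"x": 0, "y": -0.0027, "z": 0.0018, "ax": 0, "ay": 0, "az": 0, "grip": 1},
    {"x": 0, "y": -0.004, "z": 0.0027, "ax": 0, "ay": 0, "az": 0, "grip": 1},
    {"x": 0, "y": -0.0054, "z": 0.0036, "ax": 0, "ay": 0, "az": 0, "grip": 1},
    {"x": 0, "y": -0.0067, "z": 0.0045, "ax": 0, "ay": 0, "az": 0, "grip": 1},
    {"x": 0, "y": -0.0081, "z": 0.0055, "ax": 0, "ay": 0, "az": 0, "grip": 1},
  ],
)

```text
time: 10.4
tool_pos: [0.5449, 0.0373, 0.263]
tcp_rot: [2.246, 2.19, 0.009]
wrist_force: [8.9, 1.3, 1.2]
width: 0.266
grip_force: 68.9
```

```bash
python3 - <<'E'
from h import *
st();wind(-36.25,-51.25,12)
E
```

```text
r 0.0773 a -29.9 tang 8.3 rad -3.4 [0.5449 0.0373 0.263 ] [8.9 1.3 1.2] [ 0.22 -1.43  0.25] 0.266 10.4
-37.5 y -0.0026 z 0.002
-38.8 y -0.0052 z 0.004
-40.0 y -0.0077 z 0.0061
-41.2 y -0.0102 z 0.0082
-42.5 y -0.0126 z 0.0104
-43.8 y -0.015 z 0.0126
-45.0 y -0.0174 z 0.0149
-46.2 y -0.0197 z 0.0172
-47.5 y -0.0219 z 0.0196
-48.8 y -0.0241 z 0.0221
-50.0 y -0.0262 z 0.0245
-51.2 y -0.0283 z 0.0271
```

Force is steady at 8 to 9 N while moving, so the connector is being pressed. I'll continue slowly.

Request:
step_arm(
  series=[
    {"x": 0, "y": -0.0013, "z": 0.001, "ax": 0, "ay": 0, "az": 0, "grip": 1},
    {"x": 0, "y": -0.0026, "z": 0.002, "ax": 0, "ay": 0, "az": 0, "grip": 1},
    {"x": 0, "y": -0.0039, "z": 0.003, "ax": 0, "ay": 0, "az": 0, "grip": 1},
    {"x": 0, "y": -0.0052, "z": 0.004, "ax": 0, "ay": 0, "az": 0, "grip": 1},
    {"x": 0, "y": -0.0064, "z": 0.005, "ax": 0, "ay": 0, "az": 0, "grip": 1},
    {"x": 0, "y": -0.0077, "z": 0.0061, "ax": 0, "ay": 0, "az": 0, "grip": 1},
  ],
)

```text
time: 11.0
tool_pos: [0.5411, 0.0373, 0.2603]
tcp_rot: [2.245, 2.19, 0.009]
wrist_force: [8.9, 1.6, 3.6]
width: 0.261
grip_force: 69.0
```

```bash
python3 - <<'E'
from h import *
st()
E
```

```text
r 0.0771 a -33.4 tang 9.4 rad -1.9 [0.5411 0.0373 0.2603] [8.9 1.6 3.6] [ 0.25 -1.28  0.24] 0.261 11.0
```

Request:
step_arm(
  series=[
    {"x": 0, "y": -0.0012, "z": 0.001, "ax": 0, "ay": 0, "az": 0, "grip": 1},
    {"x": 0, "y": -0.0025, "z": 0.0021, "ax": 0, "ay": 0, "az": 0, "grip": 1},
    {"x": 0, "y": -0.0037, "z": 0.0032, "ax": 0, "ay": 0, "az": 0, "grip": 1},
    {"x": 0, "y": -0.0049, "z": 0.0043, "ax": 0, "ay": 0, "az": 0, "grip": 1},
  ],
)

```text
time: 11.4
tool_pos: [0.5386, 0.0373, 0.2584]
tcp_rot: [2.245, 2.19, 0.009]
wrist_force: [6.9, 2.0, 3.4]
width: 0.261
grip_force: 69.1
```

```bash
python3 - <<'E'
from h import *
st()
E
```

```text
r 0.0769 a -35.8 tang 7.6 rad -1.2 [0.5386 0.0373 0.2584] [6.9 2.  3.4] [ 0.17 -1.17  0.26] 0.261 11.4
```

Request:
step_arm(
  series=[
    {"x": 0, "y": -0.0012, "z": 0.0011, "ax": 0, "ay": 0, "az": 0, "grip": 1},
    {"x": 0, "y": -0.0024, "z": 0.0022, "ax": 0, "ay": 0, "az": 0, "grip": 1},
    {"x": 0, "y": -0.0036, "z": 0.0033, "ax": 0, "ay": 0, "az": 0, "grip": 1},
    {"x": 0, "y": -0.0048, "z": 0.0045, "ax": 0, "ay": 0, "az": 0, "grip": 1},
  ],
)

```text
time: 11.8
tool_pos: [0.5361, 0.0373, 0.2563]
tcp_rot: [2.245, 2.19, 0.009]
wrist_force: [7.0, 1.5, 4.9]
width: 0.267
grip_force: 69.2
```

```bash
python3 - <<'E'
from h import *
st();wind(-45,-60,12)
E
```

```text
r 0.0767 a -38.2 tang 8.5 rad -0.5 [0.5361 0.0373 0.2563] [7.  1.5 4.9] [ 0.21 -1.09  0.25] 0.267 11.8
-46.2 y -0.0023 z 0.0023
-47.5 y -0.0045 z 0.0047
-48.8 y -0.0067 z 0.0072
-50.0 y -0.0088 z 0.0096
-51.2 y -0.0109 z 0.0122
-52.5 y -0.0129 z 0.0148
-53.8 y -0.0149 z 0.0174
-55.0 y -0.0168 z 0.02
-56.2 y -0.0187 z 0.0227
-57.5 y -0.0204 z 0.0255
-58.8 y -0.0222 z 0.0283
-60.0 y -0.0238 z 0.0311
```

Request:
step_arm(
  series=[
    {"x": 0, "y": -0.0012, "z": 0.0012, "ax": 0, "ay": 0, "az": 0, "grip": 1},
    {"x": 0, "y": -0.0023, "z": 0.0023, "ax": 0, "ay": 0, "az": 0, "grip": 1},
    {"x": 0, "y": -0.0034, "z": 0.0035, "ax": 0, "ay": 0, "az": 0, "grip": 1},
    {"x": 0, "y": -0.0045, "z": 0.0047, "ax": 0, "ay": 0, "az": 0, "grip": 1},
  ],
)

```text
time: 12.2
tool_pos: [0.5337, 0.0374, 0.2541]
tcp_rot: [2.245, 2.19, 0.009]
wrist_force: [6.4, 0.6, 5.7]
width: 0.267
grip_force: 69.3
```

```bash
python3 - <<'E'
from h import *
st()
E
```

```text
r 0.0765 a -40.6 tang 8.6 rad 0.1 [0.5337 0.0374 0.2541] [6.4 0.6 5.7] [ 0.16 -0.98  0.24] 0.267 12.2
```

Request:
step_arm(
  series=[
    {"x": 0, "y": -0.0011, "z": 0.0012, "ax": 0, "ay": 0, "az": 0, "grip": 1},
    {"x": 0, "y": -0.0022, "z": 0.0025, "ax": 0, "ay": 0, "az": 0, "grip": 1},
    {"x": 0, "y": -0.0033, "z": 0.0037, "ax": 0, "ay": 0, "az": 0, "grip": 1},
    {"x": 0, "y": -0.0043, "z": 0.0049, "ax": 0, "ay": 0, "az": 0, "grip": 1},
  ],
)

```text
time: 12.6
tool_pos: [0.5327, 0.0374, 0.2529]
tcp_rot: [2.244, 2.188, 0.012]
wrist_force: [7.0, 0.9, 9.5]
width: 0.265
grip_force: 69.8
```

```bash
python3 - <<'E'
from h import *
st()
E
```

```text
r 0.0763 a -41.8 tang 11.5 rad 2.5 [0.5327 0.0374 0.2529] [7.  0.9 9.5] [ 0.12 -1.13  0.23] 0.265 12.6
```

Bottomed: the handle has nearly stopped and the force has risen to 11.5 N. I'll raise it gently.

Request:
step_arm(
  series=[
    {"x": 0, "y": -0.0006, "z": 0.0006, "ax": 0, "ay": 0, "az": 0, "grip": 1},
    {"x": 0, "y": -0.0012, "z": 0.0011, "ax": 0, "ay": 0, "az": 0, "grip": 1},
    {"x": 0, "y": -0.0018, "z": 0.0016, "ax": 0, "ay": 0, "az": 0, "grip": 1},
  ],
)

```text
time: 12.9
tool_pos: [0.5326, 0.0374, 0.2528]
tcp_rot: [2.243, 2.187, 0.014]
wrist_force: [8.4, 0.7, 10.7]
width: 0.259
grip_force: 69.8
```

```bash
python3 - <<'E'
from h import *
st()
E
```

```text
r 0.0763 a -41.9 tang 13.4 rad 2.4 [0.5326 0.0374 0.2528] [ 8.4  0.7 10.7] [ 0.11 -1.37  0.27] 0.259 12.9
```

Request:
step_arm(
  series=[
    {"x": 0, "y": -0.0006, "z": 0.0006, "ax": 0, "ay": 0, "az": 0, "grip": 1},
    {"x": 0, "y": -0.0012, "z": 0.0011, "ax": 0, "ay": 0, "az": 0, "grip": 1},
    {"x": 0, "y": -0.0018, "z": 0.0016, "ax": 0, "ay": 0, "az": 0, "grip": 1},
    {"x": 0, "y": -0.0022, "z": 0.002, "ax": 0, "ay": 0, "az": 0, "grip": 1},
  ],
)

```text
time: 13.3
tool_pos: [0.5325, 0.0374, 0.2527]
tcp_rot: [2.242, 2.186, 0.017]
wrist_force: [8.9, 0.3, 11.6]
width: 0.27
grip_force: 70.0
```

```bash
python3 - <<'E'
from h import *
st()
E
```

```text
r 0.0763 a -42.0 tang 14.4 rad 2.7 [0.5325 0.0374 0.2527] [ 8.9  0.3 11.6] [ 0.09 -1.53  0.27] 0.27 13.3
```

Request:
step_arm(
  series=[
    {"x": 0, "y": -0.0006, "z": 0.0006, "ax": 0, "ay": 0, "az": 0, "grip": 1},
    {"x": 0, "y": -0.0012, "z": 0.0011, "ax": 0, "ay": 0, "az": 0, "grip": 1},
    {"x": 0, "y": -0.0012, "z": 0.0011, "ax": 0, "ay": 0, "az": 0, "grip": 1},
  ],
)

```text
time: 13.6
tool_pos: [0.5324, 0.0373, 0.2526]
tcp_rot: [2.241, 2.185, 0.019]
wrist_force: [11.3, -0.1, 11.5]
width: 0.264
grip_force: 70.0
```

```bash
python3 - <<'E'
from h import *
st()
E
```

```text
r 0.0762 a -42.1 tang 16.1 rad 1.0 [0.5324 0.0373 0.2526] [11.3 -0.1 11.5] [ 0.1  -1.61  0.29] 0.264 13.6
```

16 N reached and set. I'll unload gradually, then release and lift.

Request:
step_arm(
  series=[
    {"x": 0, "y": 0.003, "z": -0.003, "ax": 0, "ay": 0, "az": 0, "grip": 1},
    {"x": 0, "y": 0.006, "z": -0.0055, "ax": 0, "ay": 0, "az": 0, "grip": 1},
    {"x": 0, "y": 0.009, "z": -0.008, "ax": 0, "ay": 0, "az": 0, "grip": 1},
    {"x": 0, "y": 0.011, "z": -0.01, "ax": 0, "ay": 0, "az": 0, "grip": 1},
    {"x": 0, "y": 0.011, "z": -0.01, "ax": 0, "ay": 0, "az": 0, "grip": 1},
  ],
)

```text
time: 14.1
tool_pos: [0.5324, 0.0374, 0.2528]
tcp_rot: [2.248, 2.193, 0.002]
wrist_force: [2.4, 1.8, 5.9]
width: 0.265
grip_force: 69.4
```

```bash
python3 - <<'E'
from h import *
st()
E
```

```text
r 0.0764 a -42.0 tang 5.8 rad 2.8 [0.5324 0.0374 0.2528] [2.4 1.8 5.9] [ 0.26 -0.59  0.2 ] 0.265 14.1
```

Request:
step_arm(
  series=[
    {"x": 0, "y": 0.003, "z": -0.006, "ax": 0, "ay": 0, "az": 0, "grip": 1},
    {"x": 0, "y": 0.003, "z": -0.006, "ax": 0, "ay": 0, "az": 0, "grip": 0},
    {"x": 0, "y": 0.003, "z": -0.006, "ax": 0, "ay": 0, "az": 0, "grip": -1},
    {"x": 0, "y": 0.003, "z": -0.006, "ax": 0, "ay": 0, "az": 0, "grip": -1},
    {"x": 0, "y": 0.003, "z": -0.006, "ax": 0, "ay": 0, "az": 0, "grip": -1},
    {"x": 0, "y": 0.003, "z": -0.006, "ax": 0, "ay": 0, "az": 0, "grip": -1},
    {"x": 0, "y": 0.003, "z": -0.04, "ax": 0, "ay": 0, "az": 0, "grip": -1},
    {"x": 0, "y": 0.003, "z": -0.1, "ax": 0, "ay": 0, "az": 0, "grip": -1},
    {"x": 0.05, "y": 0.003, "z": -0.2, "ax": 0, "ay": 0, "az": 0, "grip": -1},
    {"x": 0.15, "y": 0.003, "z": -0.28, "ax": 0, "ay": 0, "az": 0, "grip": -1},
    {"x": 0.2, "y": 0.003, "z": -0.3, "ax": 0, "ay": 0, "az": 0, "grip": -1},
    {"x": 0.2, "y": 0.003, "z": -0.3, "ax": 0, "ay": 0, "az": 0, "grip": -1},
  ],
)

```text
time: 15.3
tool_pos: [0.537, 0.1413, 0.4068]
tcp_rot: [2.243, 2.196, 0.013]
wrist_force: [0.3, -1.4, -0.5]
width: 0.995
grip_force: 0.0
```

```bash
python3 - <<'E'
from h import *
from workcell import imaging
A=cv2.resize(imaging.read_camera("scene")["img"][165:275,185:295,::-1],(500,500),interpolation=2)
cv2.imwrite("pics/f.png",A)
E
```

```text
(no output)
```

View pics/f.png

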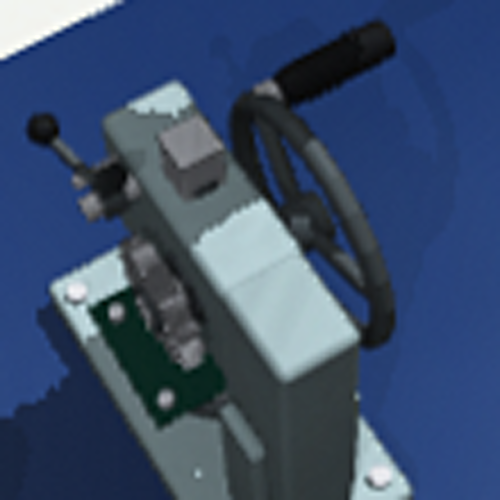

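The pawl is still thrown (knob at about (42,128)), the handle sits at the front near (330,65), the ram is down and the arm is clear. I'm handing in.

```bash
python3 -c "
from workcell import bot
print(bot.finish_job())"
```

```text
the job is handed in; nothing more can be done
None
```

I handed the job in after about 15 s of robot time: the pawl is thrown, and the connector was pressed until it bottomed (about 4 mm by handle travel), then set with about 16 N at the handle. The ram is down and the arm is clear; no verdict came back.

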